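Turn the plaque to the masking fence and hold the sprung shutter half open

TASK

The wooden plaque on the masking jig lies sideways: turn it so that its square end (not the rounded one) sits flush and square against the steel fence, centred on the fence's window, flat on the base, and let go of it. Then slide the sprung shutter by its black handle to half of its travel, so that it uncovers half of the window, never letting it go nearly wide open, and finish while still holding it there against its spring. Leave the plaque seated and the can, the jar and the tape roll where they stand.

Things in the scene. Friction and masses are not known exactly. Their poses are not given: they have to be found in the camera images.
- jig: fixed jig: grey base plate 8 mm thick (x -160 to 50, y -100 to 170 mm) with an upright steel fence 6 mm thick, its top 54 mm above the table. Origin at table height in the plane of the fence's front face, under the window's middle. +x points through the fence to its back, away from the plaque; +y along the fence, the way the shutter opens; z up. A brass spring tube lies behind the fence at y 130 to 185 mm
- window (a point): middle of the window, an opening in the fence 40 mm wide and 24 mm high, 26 mm above the table, on the fence's front face; axes as the jig's. Three dark ribs on the fence's front, 60, 83 (longer rib) and 106 mm from here along +y, are in line with the handle's middle when the shutter is shut, half and wide open
- shutter (a joint): travel of the dark steel shutter plate behind the fence, m: 0 shut (spring holds it there), 0.046 wide open, 0.023 half; it grows as the shutter slides along the jig's +y. The spring pulls it shut with 4 N at 0, 7.5 N at half and 11 N wide open; let go, it slides shut
- shutter_handle (a point): centre of the shutter's upright black handle, a rounded bar 16 mm along the jig's y, 24 mm along its x, 38 mm high (middle 78 mm, top 97 mm above the table, foot 5 mm above the fence's top); axes as the jig's. It moves with the shutter. Free space at both sides and above
- plaque_center (a point): centre, half-way up, of the loose wooden plaque: 120 mm long (x), 56 mm wide (y), 36 mm high (z), 0.13 kg or so, one end square (+x) and the other fully rounded (-x) with a dark dot on top. It starts flat on the jig's base, its square end roughly to the jig's +y, a quarter turn counter-clockwise (from above) from its seat
- plaque_square_end (a point): middle of the plaque's square end face, 60 mm from its centre along its +x, half-way up; axes as the plaque's
- can_red: small open enamel can with red drips, 70 mm across, 73 mm high, bystander left of the jig; origin at its underside
- jar_silver: small lidded jar, grey lid, 53 mm across, 44 mm high, bystander left of the jig; origin at its underside
- tape_fine: roll of blue tape lying flat, 66 mm across, 10 mm high, bystander right of the jig; origin at its underside
Things that resemble listed ones, but are neither listed nor needed, are in the scene too. What is shaped like the part that bears plaque_center but pink or red is not meant.

How it is judged:
On the way, in this order (a step that is already met when the one before it is completed fails the run):
1. the plaque's square end is flush against the fence, centred on the window, and released, with the shutter still shut (x of plaque_square_end in the frame of jig between -0.004 and 0.004 m and y of plaque_square_end in the frame of jig between -0.008 and 0.008 m and z of plaque_center in the frame of jig below 0.03 m and angle between the x axis of plaque_center and the x axis of jig, either way round below 0.07 rad and angle between plaque_center's own z axis and vertical below 0.06 rad and contact force between the fingers and plaque below 0.2 N and value of joint shutter below 0.006 m), for 0.2 s.
2. the shutter is held at half travel (value of joint shutter between 0.019 and 0.027 m and contact force between the fingers and shutter above 2 N), for 0.3 s.
At the end, for the whole second after the job is handed in: the fingers hold the shutter still at 23 mm (within 4 mm), gripped or pushed with over 2 N; the plaque lies flat on the base, untouched and still, its square end within 4 mm of the fence's face, within 8 mm of the window's middle and within 0.07 rad of square (all of step 2 and x of plaque_square_end in the frame of jig between -0.004 and 0.004 m and y of plaque_square_end in the frame of jig between -0.008 and 0.008 m and z of plaque_center in the frame of jig below 0.03 m and angle between the x axis of plaque_center and the x axis of jig, either way round below 0.07 rad and angle between plaque_center's own z axis and vertical below 0.06 rad and contact force between the fingers and plaque below 0.2 N and velocity of joint shutter between -0.005 and 0.005 m/s and contact force between plaque and shutter below 0.2 N and linear speed of plaque below 0.01 m/s); the arm keeps its last pose, push and grip.
It fails at once if the shutter goes nearly wide open (past 38 mm of its 46 mm) (value of joint shutter above 0.038 m).
It fails at once if the can is moved more than 20 mm (distance of can_red from where it was at the start of the episode above 0.02 m).
It fails at once if the jar is moved more than 20 mm (distance of jar_silver from where it was at the start of the episode above 0.02 m).
It fails at once if the tape roll is moved more than 20 mm (distance of tape_fine from where it was at the start of the episode above 0.02 m).
It also fails if it takes over 54 s, if anything falls off the work surface, if the arm or the gripper's body presses on something with over 40 N, if the wrist force passes 120 N, or if a joint passes its speed limit or range.

ROBOT

A 7-joint arm with a two-finger parallel gripper is mounted at the origin on a cart in front of the work surface, level with it; the furniture and walls round the work are solid. World frame = base frame: x ahead of the robot, y to its left, z up, the work surface at z = 0. Lengths are in m, angles in rad, forces in N, time in s.
With the tool pointing down it reaches from about 0.425 to 0.875 m from the base axis. Payload 4.7 kg.
Tool frame: the origin (TCP) lies between the finger pads; the fingertips stand ctrl.tip_reach ahead of it and the grasp point (between the pads) lies 5 mm behind it (ctrl.tip_reach is the distance from the TCP to the fingertips, in m); z points along the fingers, y is the direction in which the jaws open and shut (so a half turn about z gives the same grasp; the last joint's range is limited). The gripper opens to 87 mm and grips with 3 to 60 N. Pads are 19 mm wide; open, the fingers measure 117 mm over their backs; the gripper's body (75 mm by 190 mm) begins 51 mm behind the grasp point.
Start: joints at [-1.199, 0.321, -0.07, 1.45, 0.023, 1.371, -0.057], TCP at [0.228, 0.609, 0.215] pointing down, gripper open.
Joint ranges: [-2.86, 2.86], [-0.3, 2.09], [-1.38, 1.24], [0.06, 2.45], [-1.56, 4.7], [0.09, 2.05], [-2.69, 2.69]. Speed limits (rad/s): [2.57, 2.57, 3.14, 3.14, 3.14, 3.14, 3.14].

INTERFACE

Orientations are given as a rotation vector (axis times angle).
In Python, from bench import ctrl gives the robot as it stands.
- The arm moves only by the shell command python3 -m handwheel 'ROWS' [FORCE]. ROWS is JSON, a list of rows, each a list of 7 numbers: the shift along the tool's x, y, z in mm, then the turn, a rotation vector about the tool's x, y, z in rad, then the gripper's target within -1 to 1 (shut at 1, half-way at 0, fully open at -1). In form: [[dx, dy, dz, ax, ay, az, grip], ...]. A call has 1 to 12 rows; each row is the pose to reach, as a shift and turn from the pose commanded when the call began, along the tool's axes at that moment; what a row does not reach only later rows make up. A row lasts 1/8 s, in which the tool goes at most 62.5 mm and 10.7 degrees, less where a joint would pass 70% of its speed; a pose out of reach is approached as far as the arm can. A call with a gripper value outside its range is refused whole. The fingers move at their own pace and stop on an object; FORCE is the grip in N (left out, the last holds). Time passes only in rows, so rows that repeat a pose let the fingers close. It gives the time, the measured TCP pose, the force and the opening at its end, in the units of the state.
- ctrl.get_state(): the state, without advancing time (a new reading comes with each control period).
- ctrl.get_image(name): name is "scene" or "top" or "wrist"; returns the picture (420x560x3 uint8, red, green, blue); there is no depth.
- ctrl.camera_model(name): a dict with "mtx" (3x3 intrinsics, pixels), "k1" (the pictures are not rectified: a ray, as slopes to the right and down, at radius r is drawn at 1 + k1 r^2 times it, then the intrinsics apply), "xyz" and "orientation" of the camera in the world. Camera axes: x right, y up, looking along -z (the intrinsics and any distortion apply to the point x, -y, -z); pixel columns grow to the right and rows downward; lengths in m; the calibration is good to about 2 mm. A picture is of the moment at which its call begins: read the wrist's pose just before it. camera_model takes no time and is no camera call; for the wrist camera it gives the pose at the moment of the call.
- ctrl.close_job(): hands the job in, once; it reports no verdict.
The state is a dict: "time": time; "joint_positions": joint angles; "qd": joint speeds; "joint_torque": joint torques, N m; "position": TCP position; "tool_rot": TCP orientation; "ft_force": force on the tool from outside, world axes, zero at the start; "torque": the same for the moment, N m; "grip_width": opening from 0.0 (shut) to 1.0 (fully open).
Only numpy, scipy, OpenCV 4.12 (cv2) and the standard library are available. Lean on these libraries where they do the work, as an engineer would, in place of code of your own. Each camera call takes 0.05 s, during which the arm holds its last target.

## Working session

There is one attempt and no reset: what is moved stays moved. The work goes in short steps, Python scripts to look and compute and a shell command to move; the robot and the scene stay as the last step left them, time stands still between calls to the robot, and variables do not carry over. Pictures are saved under pics/ and viewed, and the job is handed in when it is done.

```bash
ls; mkdir -p pics; python3 - <<'E'
from bench import ctrl
import cv2
s=ctrl.get_state();print(s['time'],s['position'],s['tool_rot'],s['grip_width'],ctrl.tip_reach)
for n in ("scene","top"):
    cv2.imwrite(f"pics/{n}0.png",ctrl.get_image(n)[:,:,::-1]); print(n,ctrl.camera_model(n))
E
```

```text
pics
0.0 [0.22753368 0.60825868 0.21383992] [-5.59031704e-01 -3.09120998e+00  3.07179081e-03] 1.0003199772857259 0.014
scene {'mtx': array([[468.20439295,   0.        , 286.58660691],
       [  0.        , 468.20439295, 206.91095549],
       [  0.        ,   0.        ,   1.        ]]), 'k1': -0.08702456562762159, 'xyz': array([-0.01781212, -0.78351909,  0.89447237]), 'orientation': array([ 0.81412664, -0.28418035, -0.57723603])}
top {'mtx': array([[453.67685025,   0.        , 277.87029855],
       [  0.        , 453.67685025, 212.78514952],
       [  0.        ,   0.        ,   1.        ]]), 'k1': -0.08122011691201204, 'xyz': array([ 0.39848037, -0.03428296,  1.58320906]), 'orientation': array([ 0.09449549, -0.07168692, -1.5767849 ])}
```

View pics/scene0.png

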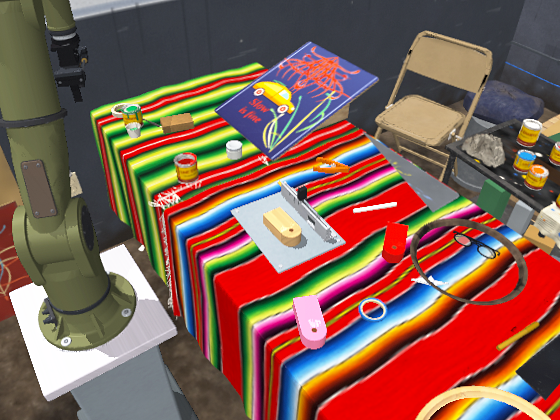

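View pics/top0.png

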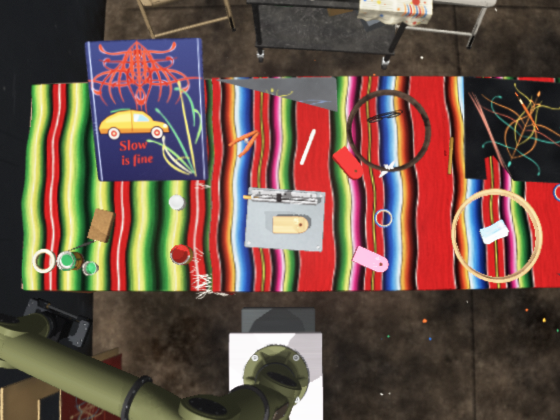

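```bash
python3 - <<'E'
import cv2
a=cv2.imread('pics/top0.png')[175:265,235:340];cv2.imwrite('pics/topz.png',cv2.resize(a,None,fx=7,fy=6.6,interpolation=cv2.INTER_CUBIC))
a=cv2.imread('pics/scene0.png')[170:280,225:355];cv2.imwrite('pics/scz.png',cv2.resize(a,None,fx=6,fy=5.4,interpolation=cv2.INTER_CUBIC))
E
```

```text
(no output)
```

View pics/topz.png

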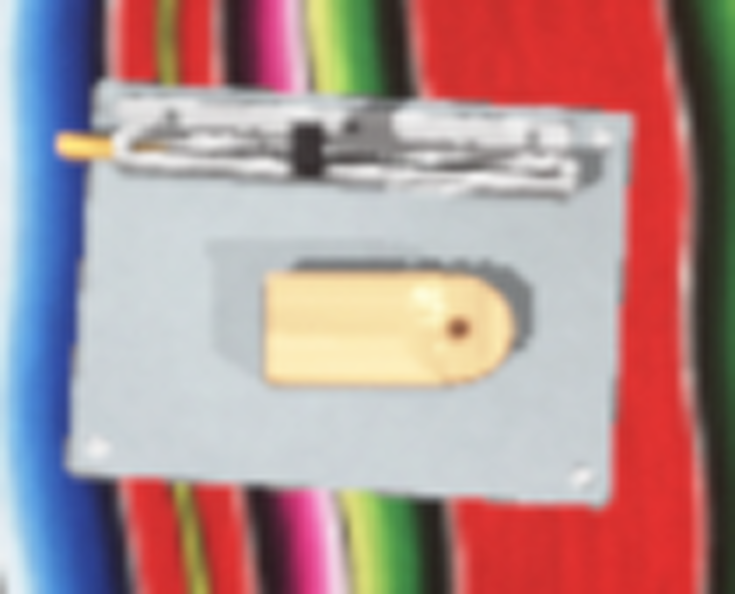

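View pics/scz.png

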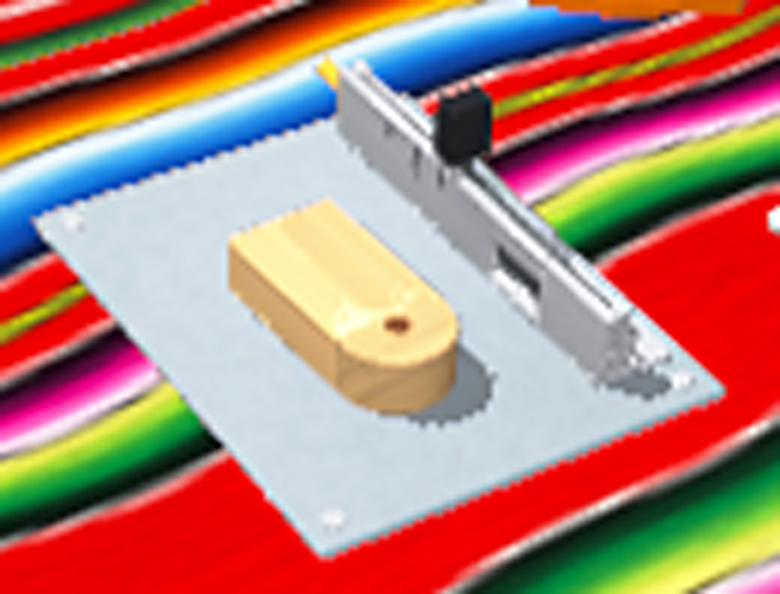

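```bash
cat > h.py <<'E'
import numpy as np,cv2
from scipy.spatial.transform import Rotation as R
from bench import ctrl
def rays(m,px):
    px=np.atleast_2d(np.asarray(px,float)); K=m['mtx']
    d=(px-[K[0,2],K[1,2]])/[K[0,0],K[1,1]]
    u=d.copy()
    for _ in range(20): u=d/(1+m['k1']*(u**2).sum(1,keepdims=True))
    v=np.c_[u[:,0],-u[:,1],-np.ones(len(u))]
    return R.from_rotvec(m['orientation']).apply(v)
def onz(m,px,z):
    v=rays(m,px);o=np.asarray(m['xyz']);return o+v*((z-o[2])/v[:,2])[:,None]
def proj(m,P):
    c=R.from_rotvec(m['orientation']).inv().apply(np.atleast_2d(P)-m['xyz'])
    u=np.c_[c[:,0],-c[:,1]]/(-c[:,2:]);u=u*(1+m['k1']*(u**2).sum(1,keepdims=True))
    return u@np.diag([m['mtx'][0,0],m['mtx'][1,1]])+m['mtx'][:2,2]
E
python3 - <<'E'
from h import *
np.set_printoptions(precision=4,suppress=True)
m=ctrl.camera_model('top');z=lambda p:np.array(p)/[7,6.6]+[234.5,174.5]
C=onz(m,z([(98,80),(632,115),(607,507),(67,472)]),.008);print(C)
for a in range(4):
  d=C[a]-C[(a+1)%4];print(np.linalg.norm(d),np.degrees(np.arctan2(d[1],d[0])))
P=onz(m,z([(265,270),(265,385),(517,328),(459,328)]),.044);print('plaque',P)
print('handle',onz(m,z([(308,150)]),.097))
m=ctrl.camera_model('scene');z=lambda p:np.array(p)/[6,5.4]+[224.5,169.5]
print(onz(m,z([(35,220),(725,390),(325,555)]),.008), onz(m,z([(230,243),(330,200),(397,324)]),.044),onz(m,z([(467,90)]),.097))
print(R.from_rotvec(ctrl.get_state()['tool_rot']).as_matrix())
print(ctrl.camera_model('wrist'))
E
```

```text
[[ 0.6591  0.0907  0.008 ]
 [ 0.6379 -0.177   0.008 ]
 [ 0.4303 -0.1611  0.008 ]
 [ 0.4507  0.1062  0.008 ]]
0.26863396834754927 85.459430795403
0.2081507027785165 -4.402101922341222
0.26800501236575075 -94.34799005757868
0.20905396866569945 175.77009513606788
plaque [[ 0.553   0.0064  0.044 ]
 [ 0.4935  0.0067  0.044 ]
 [ 0.522  -0.1159  0.044 ]
 [ 0.5222 -0.0877  0.044 ]]
handle [[ 0.608  -0.0157  0.097 ]]
[[ 0.4468  0.1015  0.008 ]
 [ 0.6338 -0.179   0.008 ]
 [ 0.4273 -0.1648  0.008 ]] [[ 0.4913  0.0012  0.044 ]
 [ 0.5471  0.0024  0.044 ]
 [ 0.5189 -0.0882  0.044 ]] [[ 0.6115 -0.013   0.097 ]]
[[-0.9367  0.3502 -0.0005]
 [ 0.3502  0.9367 -0.0016]
 [-0.0001 -0.0017 -1.    ]]
{'mtx': array([[318.5971,   0.    , 273.6432],
       [  0.    , 318.5971, 213.2926],
       [  0.    ,   0.    ,   1.    ]]), 'k1': -0.01431175431512844, 'xyz': array([0.1675, 0.6316, 0.3846]), 'orientation': array([-0.2145, -0.1479,  1.2074])}
```

```bash
python3 -m handwheel '[[-41,-43,0,0,0,0.1,-1],[-83,-87,0,0,0,0.2,-1],[-124,-130,0,0,0,0.3,-1],[-166,-174,0,0,0,0.4,-1],[-207,-217,0,0,0,0.5,-1],[-248,-261,0,0,0,0.6,-1],[-290,-304,0,0,0,0.7,-1],[-331,-348,0,0,0,0.8,-1],[-373,-391,0,0,0,0.9,-1],[-414,-435,0,0,0,1.0,-1],[-456,-478,0,0,0,1.1,-1],[-497,-522,0,0,0,1.21,-1]]' && python3 -m handwheel '[[0,0,0,0,0,0,-1],[0,0,0,0,0,0,-1]]'
python3 - <<'E'
from h import *
s=ctrl.get_state();print(s);m=ctrl.camera_model('wrist');print(m)
cv2.imwrite("pics/w1.png",ctrl.get_image('wrist')[:,:,::-1]);np.save('w1.npy',m,allow_pickle=True)
E
```

```text
time: 1.6
position: [0.5107, -0.0558, 0.2149]
tool_rot: [-2.221, -2.221, -0.001]
ft_force: [-0.0, 0.7, 0.7]
grip_width: 1.001
time: 1.85
position: [0.51, -0.0536, 0.2145]
tool_rot: [-2.217, -2.224, 0.001]
ft_force: [1.1, 0.9, -0.3]
grip_width: 1.006
{'time': 1.85, 'joint_positions': array([-0.53635992,  0.01746842,  0.60158439,  1.8056313 , -0.01068192,
        1.32273003,  0.07118478]), 'qd': array([-1.96554044e-02, -1.03103436e-02, -2.74531427e-02,  9.71500979e-03,
        7.86607910e-05,  3.54815803e-05,  8.48867448e-04]), 'joint_torque': array([ 1.23035509e+00, -2.60113674e+01,  1.51470590e+00, -3.12057209e+01,
        1.18078454e-01,  1.46932562e-02,  1.55091457e-03]), 'position': array([ 0.5099644 , -0.05357851,  0.21448643]), 'tool_rot': array([-2.21683229e+00, -2.22437561e+00,  6.41718772e-04]), 'ft_force': array([ 1.10312472,  0.87685903, -0.28457171]), 'torque': array([-0.06029758,  0.02519531, -0.02675327]), 'grip_width': 1.0061070363951732}
{'mtx': array([[318.59714236,   0.        , 273.6432013 ],
       [  0.        , 318.59714236, 213.29263928],
       [  0.        ,   0.        ,   1.        ]]), 'k1': -0.01431175431512844, 'xyz': array([0.51167905, 0.01214058, 0.38510925]), 'orientation': array([-0.24383713,  0.00096043,  0.00413557])}
```

View pics/w1.png

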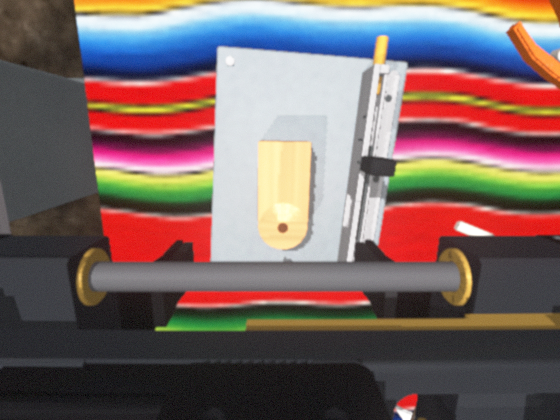

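```bash
python3 - <<'E'
import cv2
a=cv2.imread('pics/w1.png')[35:265,200:420];cv2.imwrite('pics/w1z.png',cv2.resize(a,None,fx=3.4,fy=2.6,interpolation=cv2.INTER_CUBIC))
E
```

```text
(no output)
```

View pics/w1z.png

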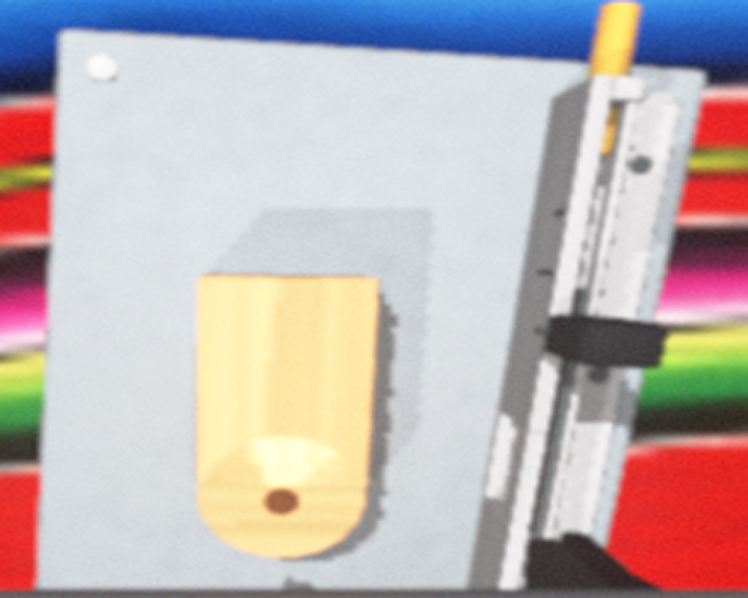

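```bash
python3 - <<'E'
from h import *
np.set_printoptions(precision=4,suppress=True)
m=np.load('w1.npy',allow_pickle=True).item()
a=cv2.imread('pics/w1.png').astype(int)
h=cv2.cvtColor(a.astype('uint8'),cv2.COLOR_BGR2HSV)
# plaque mask
k=((h[...,0]>8)&(h[...,0]<30)&(h[...,1]>50)&(h[...,2]>140)).astype('uint8');k[:, :245]=0;k[:,325:]=0;k[:125]=0;k[255:]=0
n,l,st,c=cv2.connectedComponentsWithStats(k);i=1+st[1:,4].argmax();print(st[i],c[i])
# left/right edges per row at top face
for r in range(135,250,10):
    x=np.where(l[r]==i)[0]
    if len(x):
        e=onz(m,[(x[0]-.5,r),(x[-1]+.5,r)],.044);print(r,x[0],x[-1],e[:,:2].ravel())
for cc in range(262,308,8):
    y=np.where(l[:,cc]==i)[0];e=onz(m,[(cc,y[0]-.5),(cc,y[-1]+.5)],.044);print(cc,y[0],y[-1],e[:,:2].ravel())
E
```

```text
[ 258  140   54  110 5150] [283.5394 190.7934]
145 258 311 [0.4943 0.001  0.5509 0.0012]
155 258 311 [ 0.4942 -0.0094  0.5512 -0.0091]
165 258 310 [ 0.4941 -0.0199  0.5505 -0.0196]
175 258 310 [ 0.4941 -0.0305  0.5508 -0.0303]
185 258 309 [ 0.494  -0.0413  0.5501 -0.0411]
195 258 309 [ 0.4939 -0.0523  0.5504 -0.052 ]
205 258 309 [ 0.4938 -0.0634  0.5508 -0.0632]
215 258 308 [ 0.4937 -0.0747  0.55   -0.0745]
225 258 307 [ 0.4936 -0.0862  0.5493 -0.086 ]
235 260 305 [ 0.4957 -0.0979  0.5474 -0.0977]
245 269 297 [ 0.5058 -0.1097  0.5387 -0.1096]
262 140 238 [ 0.499   0.0066  0.4985 -0.102 ]
270 141 245 [ 0.5074  0.0056  0.5075 -0.1103]
278 141 248 [ 0.5158  0.0057  0.5166 -0.1139]
286 141 249 [ 0.5241  0.0057  0.5257 -0.115 ]
294 141 246 [ 0.5325  0.0057  0.5347 -0.1114]
302 141 240 [ 0.5408  0.0058  0.5436 -0.1042]
```

```bash
python3 - <<'E'
from h import *
np.set_printoptions(precision=4,suppress=True)
m=np.load('w1.npy',allow_pickle=True).item()
z=lambda p:np.array(p)/[3.4,2.6]+[199.5,34.5]
B=onz(m,z([(60,30),(707,72),(37,588),(553,100),(470,588)]),.008)[:,:2];T=onz(m,z([(592,80),(504,580)]),.054)[:,:2]
H=onz(m,z([(548,317),(548,357),(666,325),(666,367)]),.097)[:,:2]
print(B,T,H)
ang=lambda d:np.degrees(np.arctan2(d[1],d[0]))
print(ang(B[1]-B[0]),ang(B[0]-B[2])-90,ang(B[3]-B[4])-90,ang(T[0]-T[1])-90)
R_=lambda a:np.array([[np.cos(a),-np.sin(a)],[np.sin(a),np.cos(a)]])
for yaw in (-4.4,-5):
  M=R_(np.radians(yaw))
  print(yaw,'TL',B[0]-M@[-.16,.17],'TR',B[1]-M@[.05,.17])
  O=(B[0]-M@[-.16,.17]+B[1]-M@[.05,.17])/2
  print((np.r_[B,T,H]-O)@M)
  # window white patch & ribs on front face x=0: intersect plane
  for p in z([(505,415),(490,497),(560,212),(545,272),(540,330)]):
    v=rays(m,p)[0];o=m['xyz'];n=M@[1,0];t=(n@(O-o[:2]))/(n@v[:2]);X=o+t*v;print((X[:2]-O)@M,X[2])
E
```

```text
[[ 0.4496  0.1048]
 [ 0.6575  0.0896]
 [ 0.4315 -0.1439]
 [ 0.6085  0.0782]
 [ 0.593  -0.1432]] [[ 0.6073  0.0771]
 [ 0.594  -0.1205]] [[ 0.5891 -0.0069]
 [ 0.59   -0.0206]
 [ 0.6204 -0.0094]
 [ 0.6218 -0.0239]]
-4.166371769233627 -4.146609134087143 -4.0020735688666775 -3.845515282318914
-4.4 TL [ 0.596 -0.077] TR [ 0.5946 -0.076 ]
[[-0.1592  0.1696]
 [ 0.0492  0.1704]
 [-0.1581 -0.0798]
 [ 0.0012  0.1553]
 [ 0.0028 -0.0666]
 [ 0.0001  0.1541]
 [ 0.002  -0.044 ]
 [-0.0116  0.069 ]
 [-0.0096  0.0554]
 [ 0.0199  0.0689]
 [ 0.0224  0.0545]]
[-0.      0.0221] 0.024235698901441616
[-0.     -0.0159] 0.024136584278628137
[-0.      0.1074] 0.04623072691018287
[0.     0.0842] 0.04168983994439407
[0.     0.0615] 0.04835606384462021
-5 TL [ 0.5941 -0.0785] TR [ 0.5929 -0.0754]
[[-0.1592  0.1685]
 [ 0.0492  0.1715]
 [-0.1555 -0.0808]
 [ 0.0014  0.1559]
 [ 0.0053 -0.066 ]
 [ 0.0003  0.1547]
 [ 0.0043 -0.0434]
 [-0.0105  0.0694]
 [-0.0084  0.0559]
 [ 0.0209  0.0696]
 [ 0.0236  0.0553]]
[0.     0.0236] 0.03038012040554111
[ 0.     -0.0132] 0.03182702159281453
[0.     0.1078] 0.048691327405764984
[-0.      0.0848] 0.04509939561947379
[-0.      0.0623] 0.05257904052396589
```

```bash
python3 -m handwheel '[[-17,12,40,0,0,0,-1],[-17,12,80,0,0,0,-1],[-17,12,120,0,0,0,-1],[-17,12,130,0,0,0,-1],[-17,12,130,0,0,0,-1],[-17,12,130,0,0,0,-1]]'
python3 - <<'E'
from h import *
s=ctrl.get_state();print(s['position'],R.from_rotvec(s['tool_rot']).as_matrix())
cv2.imwrite("pics/w2.png",ctrl.get_image('wrist')[:,:,::-1])
E
```

```text
time: 2.65
position: [0.5238, -0.0707, 0.0867]
tool_rot: [2.216, 2.224, 0.004]
ft_force: [1.3, -0.1, 0.5]
grip_width: 1.002
[ 0.52382686 -0.07070643  0.08670962] [[-3.87623734e-03  9.99987832e-01  3.05123928e-03]
 [ 9.99992364e-01  3.87470172e-03  5.09028154e-04]
 [ 4.97199318e-04  3.05318910e-03 -9.99995215e-01]]
```

View pics/w2.png

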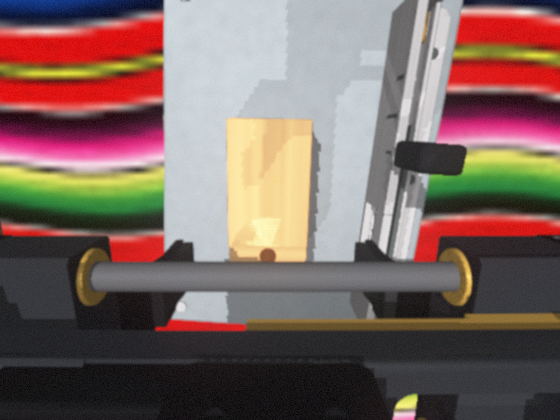

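```bash
python3 -m handwheel '[[0,-1,30,0,0,0,-1],[0,-1,55,0,0,0,-1],[0,-1,55,0,0,0,-1],[0,-1,55,0,0,0,-1]]' && python3 -m handwheel '[[0,0,0,0,0,0,1],[0,0,0,0,0,0,1],[0,0,0,0,0,0,1],[0,0,0,0,0,0,1],[0,0,0,0,0,0,1],[0,0,0,0,0,0,1],[0,0,0,0,0,0,1],[0,0,0,0,0,0,1]]' 25
```

```text
time: 3.2
position: [0.5227, -0.0712, 0.0315]
tool_rot: [2.217, 2.224, 0.003]
ft_force: [0.5, -0.9, 0.1]
grip_width: 1.0
time: 4.2
position: [0.5212, -0.0711, 0.03]
tool_rot: [-2.218, -2.224, 0.0]
ft_force: [-2.5, 0.8, 5.2]
grip_width: 0.638
```

```bash
python3 -m handwheel '[[0,0,-10,0,0,0,1],[0,0,-25,0,0,0,1],[0,0,-45,0,0,0,1],[0,0,-45,0,0,0,1],[0,0,-45,0,0,0,1]]'
python3 - <<'E'
from h import *
s=ctrl.get_state();print(s['position'],R.from_rotvec(s['tool_rot']).as_matrix(),s['ft_force'])
cv2.imwrite("pics/w3.png",ctrl.get_image('wrist')[:,:,::-1])
E
```

```text
time: 4.82
position: [0.5213, -0.0709, 0.0748]
tool_rot: [-2.218, -2.225, -0.0]
ft_force: [-1.2, 0.4, -1.8]
grip_width: 0.638
[ 0.52134497 -0.07092211  0.07481034] [[-3.19890937e-03  9.99994872e-01  1.48480338e-04]
 [ 9.99994845e-01  3.19886795e-03  2.78363675e-04]
 [ 2.77887278e-04  1.49370033e-04 -9.99999950e-01]] [-1.22629101  0.4243405  -1.84544639]
```

View pics/w3.png

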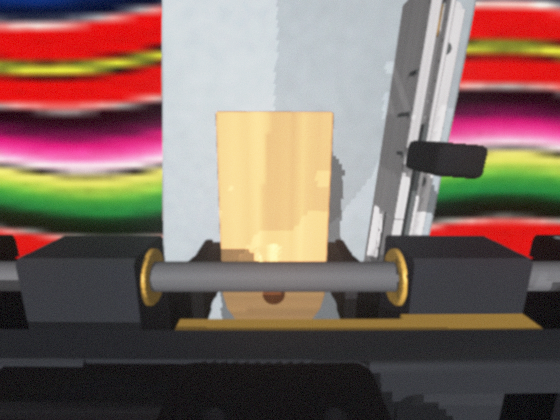

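```bash
python3 - <<'E'
from h import *
np.set_printoptions(precision=4,suppress=True)
m=ctrl.camera_model('wrist');s=ctrl.get_state()
E=onz(m,[(216.5,111.5),(333,111.5),(222,225),(328.5,225)],s['position'][2]+.014)
print(E, (E-s['position'])@R.from_rotvec(s['tool_rot']).as_matrix())
E
```

```text
[[ 0.4956  0.005   0.0884]
 [ 0.5504  0.0052  0.0884]
 [ 0.4963 -0.0505  0.0884]
 [ 0.5507 -0.0502  0.0884]] [[ 0.0761 -0.0252 -0.014 ]
 [ 0.0761  0.0296 -0.014 ]
 [ 0.0206 -0.0247 -0.014 ]
 [ 0.0206  0.0298 -0.014 ]]
```

```bash
python3 -m handwheel '[[0,-25,0,0,0,0,1],[0,-25,0,0,0,0.165,1],[0,-25,0,0,0,0.33,1],[0,-25,0,0,0,0.495,1],[0,-25,0,0,0,0.66,1],[0,-25,0,0,0,0.825,1],[0,-25,0,0,0,0.99,1],[0,-25,0,0,0,1.155,1],[0,-25,0,0,0,1.32,1],[0,-25,0,0,0,1.485,1],[0,-25,0,0,0,1.647,1],[0,-25,0,0,0,1.647,1]]' && python3 -m handwheel '[[0,0,0,0,0,0,1],[0,0,0,0,0,0,1]]'
python3 - <<'E'
from h import *
np.set_printoptions(precision=4,suppress=True)
s=ctrl.get_state();print(s['position'],R.from_rotvec(s['tool_rot']).as_matrix(),s['ft_force'],s['joint_positions'])
np.save('w4.npy',ctrl.camera_model('wrist'),allow_pickle=True)
cv2.imwrite("pics/w4.png",ctrl.get_image('wrist')[:,:,::-1])
E
```

```text
time: 6.38
position: [0.4958, -0.0711, 0.0743]
tool_rot: [3.139, -0.112, -0.002]
ft_force: [0.7, 0.2, -1.9]
grip_width: 0.635
time: 6.62
position: [0.4963, -0.0712, 0.0748]
tool_rot: [-3.14, 0.113, 0.0]
ft_force: [0.4, -0.1, -1.6]
grip_width: 0.636
[ 0.4963 -0.0712  0.0748] [[ 0.9974 -0.0716 -0.0002]
 [-0.0716 -0.9974  0.    ]
 [-0.0002 -0.     -1.    ]] [ 0.369  -0.0596 -1.6256] [-0.6443  0.1525  0.7924  2.0026 -0.1261  1.0353 -1.4357]
```

View pics/w4.png

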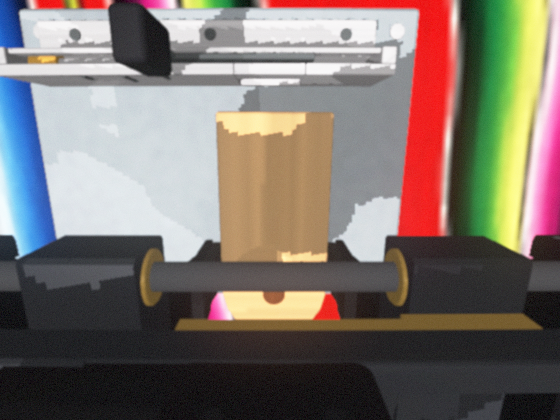

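```bash
python3 - <<'E'
import cv2
a=cv2.imread('pics/w4.png')[0:135,0:430];cv2.imwrite('pics/w4z.png',cv2.resize(a,None,fx=1.85,fy=4,interpolation=cv2.INTER_CUBIC))
E
```

```text
(no output)
```

View pics/w4z.png

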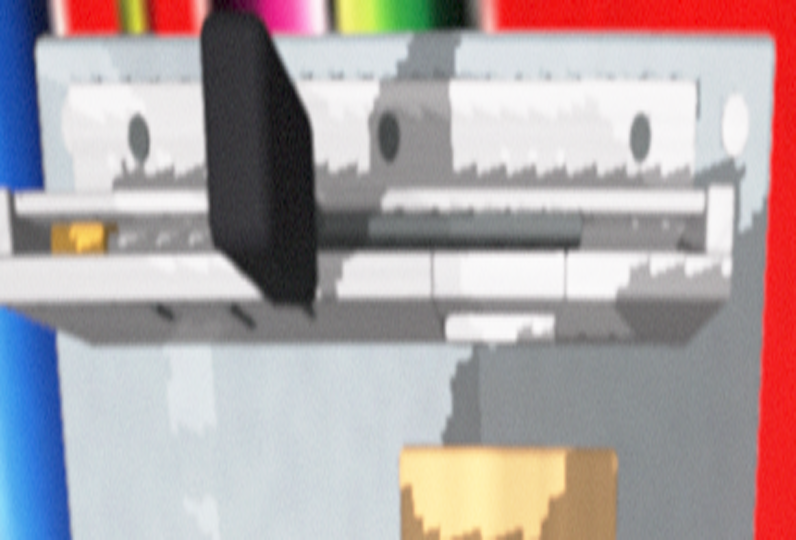

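```bash
python3 - <<'E'
from h import *
np.set_printoptions(precision=4,suppress=True)
m=np.load('w4.npy',allow_pickle=True).item()
z=lambda p:np.array(p)/[1.85,4]+[-.5,-.5]
P=np.array([.4963,-.0712,.0748]);M=np.array([[ 0.9974,-0.0716,-0.0002],[-0.0716,-0.9974,0],[-0.0002,0,-1.]])
f=lambda p,h:(onz(m,z(p),h)-P)@M
print('seams/top front edge',f([(432,300),(566,300),(0,301),(620,299)],.054))
print('fence foot',f([(95,345),(690,343)],.008))
print('sill',f([(445,340),(556,340),(445,315),(554,315)],.014))
print('plaque',f([(400,449),(617,449)],.0888))
print('base back corners',f([(37,37),(776,35)],.008))
E
```

```text
seams/top front edge [[ 0.0999 -0.023   0.0208]
 [ 0.0999  0.0176  0.0208]
 [ 0.1005 -0.1553  0.0208]
 [ 0.1     0.0339  0.0208]]
fence foot [[ 0.1007 -0.1572  0.0668]
 [ 0.1007  0.0689  0.0668]]
sill [[ 0.1002 -0.0231  0.0608]
 [ 0.1002  0.0177  0.0608]
 [ 0.1042 -0.023   0.0608]
 [ 0.1042  0.0169  0.0608]]
plaque [[ 0.0777 -0.0274 -0.014 ]
 [ 0.0777  0.0278 -0.014 ]]
base back corners [[ 0.1496 -0.1708  0.0668]
 [ 0.1491  0.0965  0.0668]]
```

```bash
python3 -m handwheel '[[8,-3,10,0,0,0,1],[16,-3,20,0,0,0,1],[16,-3,30,0,0,0,1],[16,-3,40,0,0,0,1],[16,-3,44,0,0,0,1],[16,-3,44,0,0,0,1],[16,-3,44,0,0,0,1],[16,-3,44,0,0,0,1]]'
python3 - <<'E'
from h import *
np.set_printoptions(precision=4,suppress=True)
s=ctrl.get_state();print(s['position'],s['ft_force'])
np.save('w5.npy',ctrl.camera_model('wrist'),allow_pickle=True)
cv2.imwrite("pics/w5.png",ctrl.get_image('wrist')[:,:,::-1])
E
```

```text
time: 7.68
position: [0.5129, -0.0693, 0.0312]
tool_rot: [-3.139, 0.115, -0.001]
ft_force: [-0.2, 0.3, -1.6]
grip_width: 0.633
[ 0.5129 -0.0693  0.0312] [-0.1856  0.3104 -1.6254]
```

View pics/w5.png

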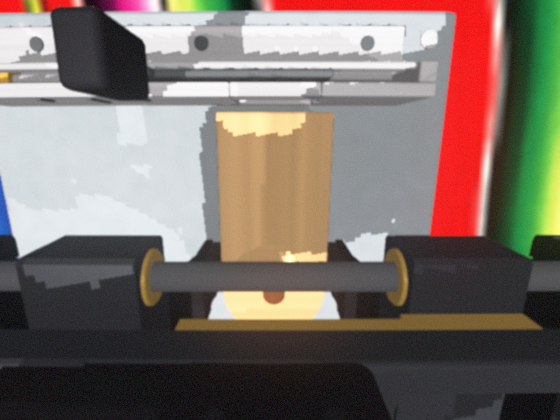

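```bash
python3 -m handwheel '[[2,0,0.5,0,0,0,1],[4,0,0.5,0,0,0,1],[5,0,0.5,0,0,0,1],[5,0,0.5,0,0,0,1]]'; python3 -m handwheel '[[1,0,0,0,0,0,1],[2,0,0,0,0,0,1],[2,0,0,0,0,0,1]]'
```

```text
time: 8.22
position: [0.5177, -0.0698, 0.0304]
tool_rot: [3.139, -0.115, 0.0]
ft_force: [-0.3, 0.4, -2.4]
grip_width: 0.639
time: 8.6
position: [0.5184, -0.0699, 0.0301]
tool_rot: [-3.139, 0.115, 0.004]
ft_force: [-3.9, -0.8, 0.7]
grip_width: 0.636
```

```bash
python3 -m handwheel '[[1,0,0.3,0,0,0,1],[2,0,0.3,0,0,0,1],[2,0,0.3,0,0,0,1],[2,0,0.3,0,0,0,1]]'
python3 - <<'E'
from h import *
np.set_printoptions(precision=4,suppress=True)
s=ctrl.get_state();print(s['position'],s['ft_force'],s['torque'])
cv2.imwrite("pics/w6.png",ctrl.get_image('wrist')[:,:,::-1])
cv2.imwrite("pics/s6.png",ctrl.get_image('scene')[170:280,225:355,::-1].repeat(5,0).repeat(5,1))
E
```

```text
time: 9.1
position: [0.5184, -0.0699, 0.03]
tool_rot: [-3.138, 0.115, 0.011]
ft_force: [-10.1, 0.4, 8.9]
grip_width: 0.64
[ 0.5184 -0.0699  0.03  ] [-10.0567   0.4068   8.8926] [0.1205 2.5605 0.0842]
```

View pics/w6.png

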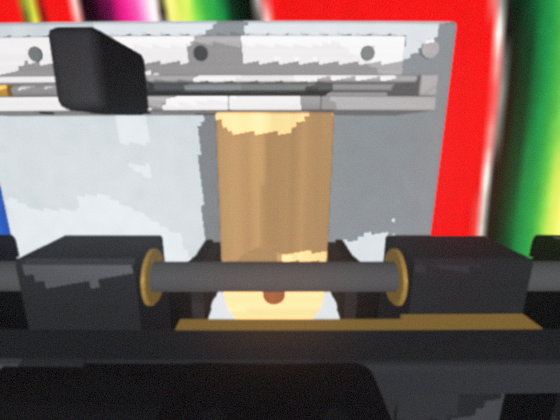

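View pics/s6.png

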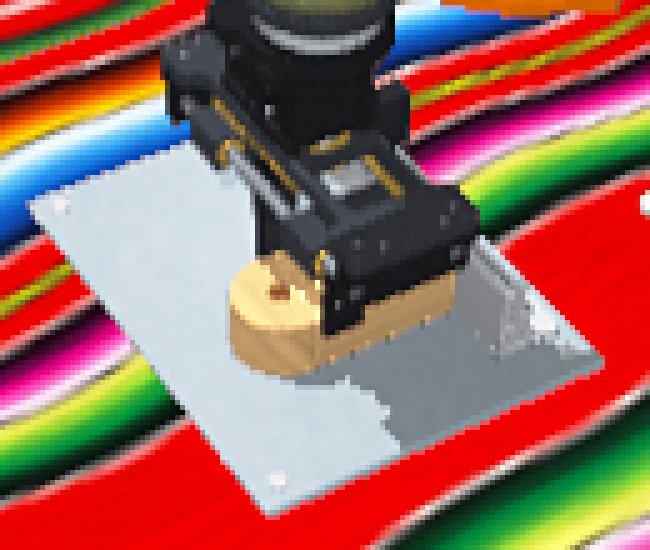

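```bash
python3 -m handwheel '[[-1.5,0,-0.5,0,0,0,1],[-1.5,0,-0.5,0,0,0,1],[-1.5,0,-0.5,0,0,0,-1],[-1.5,0,-0.5,0,0,0,-1],[-1.5,0,-0.5,0,0,0,-1],[-1.5,0,-0.5,0,0,0,-1],[-1.5,0,-0.5,0,0,0,-1],[-1.5,0,-0.5,0,0,0,-1]]'; python3 -m handwheel '[[0,0,-40,0,0,0,-1],[0,0,-80,0,0,0,-1],[0,0,-130,0,0,0,-1],[0,0,-130,0,0,0,-1],[0,0,-130,0,0,0,-1],[0,0,-130,0,0,0,-1]]'
python3 - <<'E'
from h import *
np.set_printoptions(precision=4,suppress=True)
s=ctrl.get_state();print(s['position'],s['ft_force'],s['tool_rot'])
np.save('w7.npy',ctrl.camera_model('wrist'),allow_pickle=True)
cv2.imwrite("pics/w7.png",ctrl.get_image('wrist')[:,:,::-1])
E
```

```text
time: 10.2
position: [0.5202, -0.0699, 0.0307]
tool_rot: [-3.139, 0.115, -0.0]
ft_force: [-0.9, -0.1, -0.4]
grip_width: 0.997
time: 10.95
position: [0.5191, -0.0698, 0.1593]
tool_rot: [3.139, -0.115, -0.004]
ft_force: [0.4, 0.3, -0.2]
grip_width: 0.998
[ 0.5191 -0.0698  0.1593] [ 0.3536  0.2505 -0.2238] [ 3.1391 -0.1149 -0.0039]
```

View pics/w7.png

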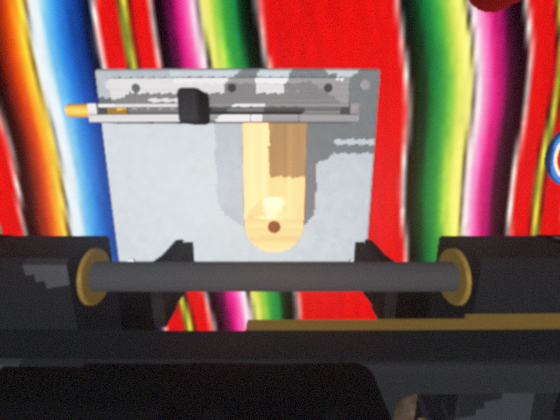

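```bash
python3 - <<'E'
import cv2
a=cv2.imread('pics/w7.png')[60:260,60:400];cv2.imwrite('pics/w7z.png',cv2.resize(a,None,fx=2.3,fy=3,interpolation=cv2.INTER_CUBIC))
E
```

```text
(no output)
```

View pics/w7z.png

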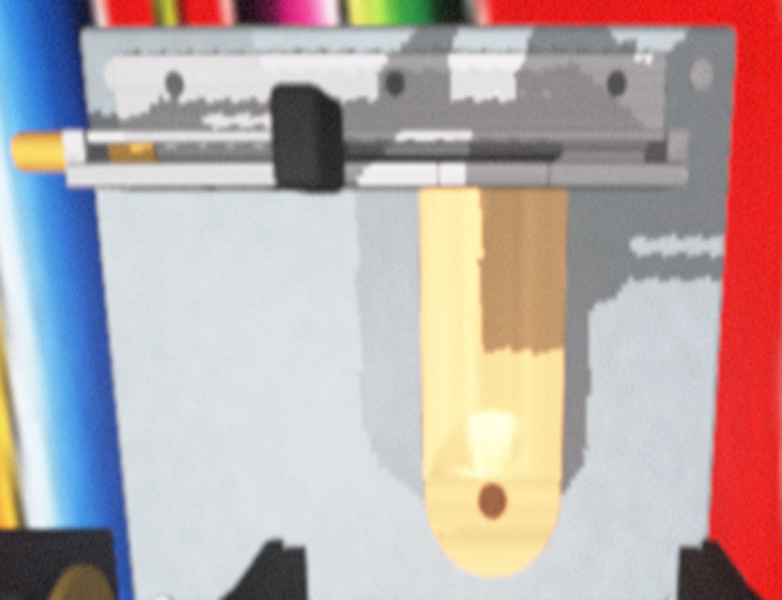

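```bash
python3 - <<'E'
from h import *
np.set_printoptions(precision=4,suppress=True)
m=np.load('w7.npy',allow_pickle=True).item();s=ctrl.get_state()
z=lambda p:np.array(p)/[2.3,3]+[59.5,59.5]
M=R.from_rotvec([3.1391,-.1149,-.0]).as_matrix()
f=lambda p,h:(onz(m,z(p),h)-s['position'])@M
print(f([(272,88),(318,88),(275,187),(322,187)],.097))
print(f([(437,187),(548,187),(70,187),(685,187)],.054),f([(419,190),(567,190),(492,578)],.044))
E
```

```text
[[ 0.0974 -0.0663  0.0623]
 [ 0.0973 -0.0525  0.0623]
 [ 0.0755 -0.0669  0.0623]
 [ 0.0755 -0.0525  0.0623]]
[[ 0.0768 -0.0204  0.1053]
 [ 0.0768  0.0198  0.1053]
 [ 0.0771 -0.1541  0.1053]
 [ 0.0769  0.0695  0.1054]] [[ 0.0763 -0.028   0.1153]
 [ 0.0763  0.0276  0.1153]
 [-0.0427 -0.0005  0.1153]]
```

```bash
python3 -m handwheel '[[30,-20,0,0,0,0,-1],[60,-40,0,0,0,0,-1],[86,-60,0,0,0,0,-1],[86,-60,0,0,0,0,-1],[86,-60,30,0,0,0,-1],[86,-60,60,0,0,0,-1],[86,-60,84,0,0,0,-1],[86,-60,84,0,0,0,-1],[86,-60,84,0,0,0,-1]]'
python3 - <<'E'
from h import *
np.set_printoptions(precision=4,suppress=True)
s=ctrl.get_state();print(s['position'],s['ft_force'],s['tool_rot'])
cv2.imwrite("pics/w8.png",ctrl.get_image('wrist')[:,:,::-1])
cv2.imwrite("pics/s8.png",ctrl.get_image('scene')[150:280,225:355,::-1].repeat(4,0).repeat(4,1))
E
```

```text
time: 12.12
position: [0.6104, -0.017, 0.0774]
tool_rot: [3.139, -0.116, 0.001]
ft_force: [0.7, 0.2, -0.1]
grip_width: 0.998
[ 0.6104 -0.017   0.0774] [ 0.7082  0.1837 -0.0606] [ 3.1393 -0.1161  0.0011]
```

View pics/w8.png

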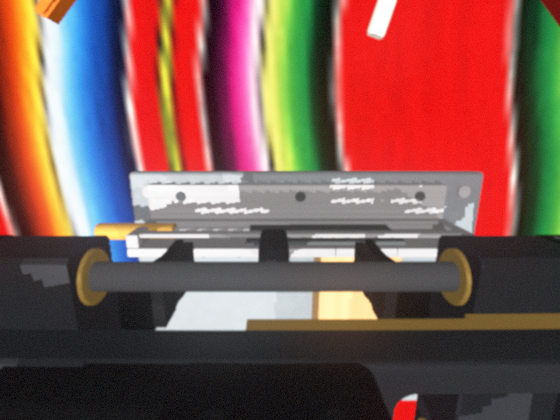

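View pics/s8.png

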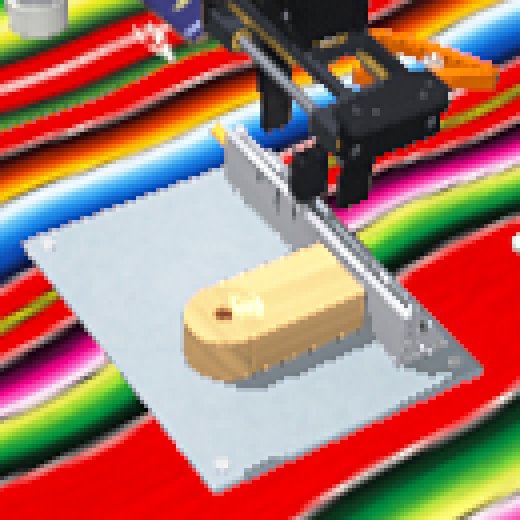

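```bash
python3 -m handwheel '[[-2,0,1,0,0,0,1],[-2,0,1,0,0,0,1],[-2,0,1,0,0,0,1],[-2,0,1,0,0,0,1],[-2,0,1,0,0,0,1],[-2,0,1,0,0,0,1],[-2,0,1,0,0,0,1],[-2,0,1,0,0,0,1],[-2,0,1,0,0,0,1],[-2,0,1,0,0,0,1]]' 30; python3 -m handwheel '[[0,0,0,0,0,0,1],[0,0,0,0,0,0,1]]'
```

```text
time: 13.48
position: [0.6082, -0.0167, 0.0757]
tool_rot: [3.139, -0.115, 0.0]
ft_force: [0.3, -1.5, 0.4]
grip_width: 0.183
time: 13.72
position: [0.6082, -0.0167, 0.0756]
tool_rot: [3.139, -0.115, 0.0]
ft_force: [-0.2, -2.0, -0.5]
grip_width: 0.178
```

```bash
python3 -m handwheel '[[0,-3,0,0,0,0,1],[0,-7,0,0,0,0,1],[0,-11,0,0,0,0,1],[0,-15,0,0,0,0,1],[0,-19,0,0,0,0,1],[0,-22,0,0,0,0,1],[0,-22,0,0,0,0,1],[0,-22,0,0,0,0,1],[0,-22,0,0,0,0,1]]'
python3 - <<'E'
from h import *
np.set_printoptions(precision=4,suppress=True)
s=ctrl.get_state();print(s['position'],s['ft_force'],s['tool_rot'])
np.save('w9.npy',ctrl.camera_model('wrist'),allow_pickle=True)
cv2.imwrite("pics/w9.png",ctrl.get_image('wrist')[:,:,::-1])
cv2.imwrite("pics/s9.png",cv2.resize(ctrl.get_image('scene')[170:280,225:355,::-1],None,fx=6,fy=5.4,interpolation=cv2.INTER_CUBIC))
E
```

```text
time: 14.85
position: [0.6097, 0.0032, 0.0756]
tool_rot: [3.136, -0.117, -0.0]
ft_force: [-0.2, -7.3, -1.0]
grip_width: 0.178
[0.6097 0.0032 0.0756] [-0.2028 -7.2703 -0.9529] [ 3.1364 -0.1172 -0.0001]
```

View pics/s9.png

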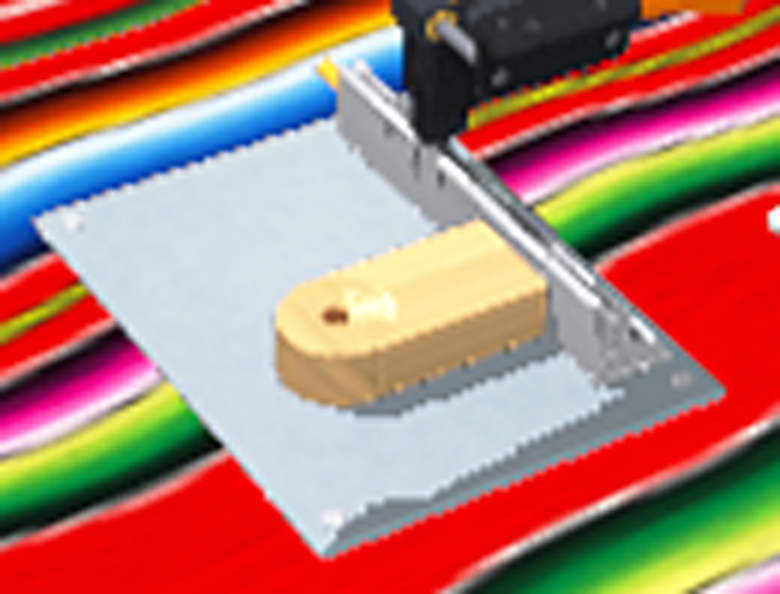

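View pics/w9.png

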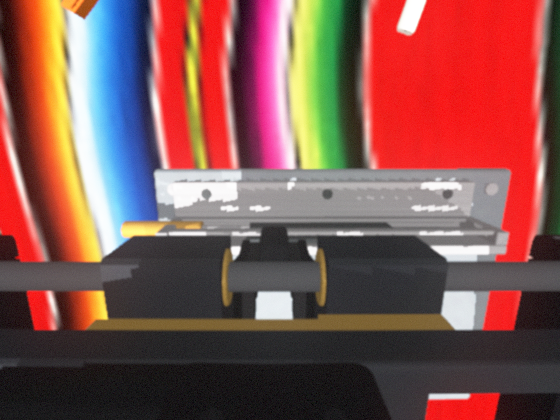

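```bash
python3 -m handwheel '[[0,-1.5,0,0,0,0,1],[0,-3,0,0,0,0,1],[0,-3,0,0,0,0,1],[0,-3,0,0,0,0,1],[0,-3,0,0,0,0,1],[0,-3,0,0,0,0,1]]'
python3 - <<'E'
from h import *
np.set_printoptions(precision=4,suppress=True)
s=ctrl.get_state();print(s['position'],s['ft_force'],s['tool_rot'])
np.save('w10.npy',ctrl.camera_model('wrist'),allow_pickle=True)
cv2.imwrite("pics/w10.png",ctrl.get_image('wrist')[:,:,::-1])
cv2.imwrite("pics/s10.png",cv2.resize(ctrl.get_image('scene')[170:280,245:355,::-1],None,fx=7,fy=5.4,interpolation=cv2.INTER_CUBIC))
cv2.imwrite("pics/t10.png",cv2.resize(ctrl.get_image('top')[175:265,235:340,::-1],None,fx=7,fy=6.6,interpolation=cv2.INTER_CUBIC))
cv2.imwrite("pics/w10z.png",cv2.resize(ctrl.get_image('wrist')[160:330,140:520,::-1],None,fx=2.1,fy=3.4,interpolation=cv2.INTER_CUBIC))
E
```

```text
time: 15.7
position: [0.6099, 0.0058, 0.0756]
tool_rot: [3.136, -0.118, -0.0]
ft_force: [-0.8, -6.4, 0.1]
grip_width: 0.181
[0.6099 0.0058 0.0756] [-0.8208 -6.4496  0.1032] [ 3.1359 -0.1175 -0.    ]
```

View pics/s10.png

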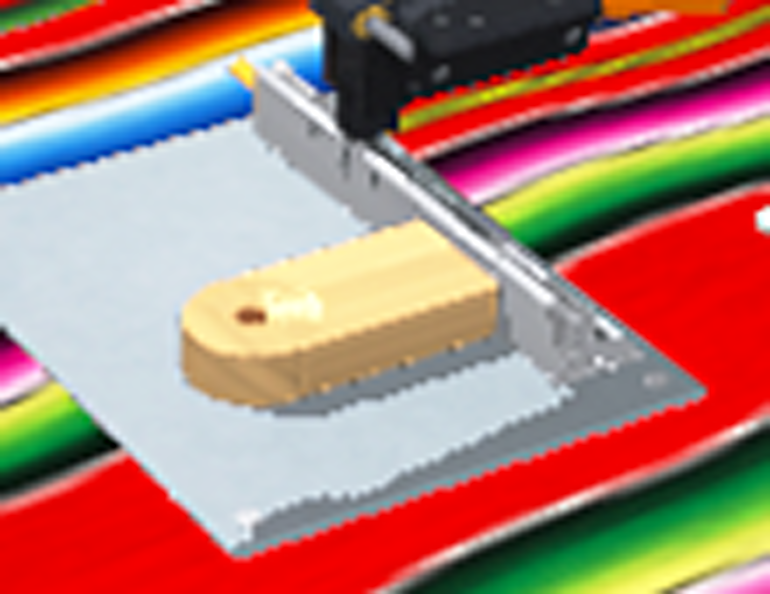

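View pics/w10z.png

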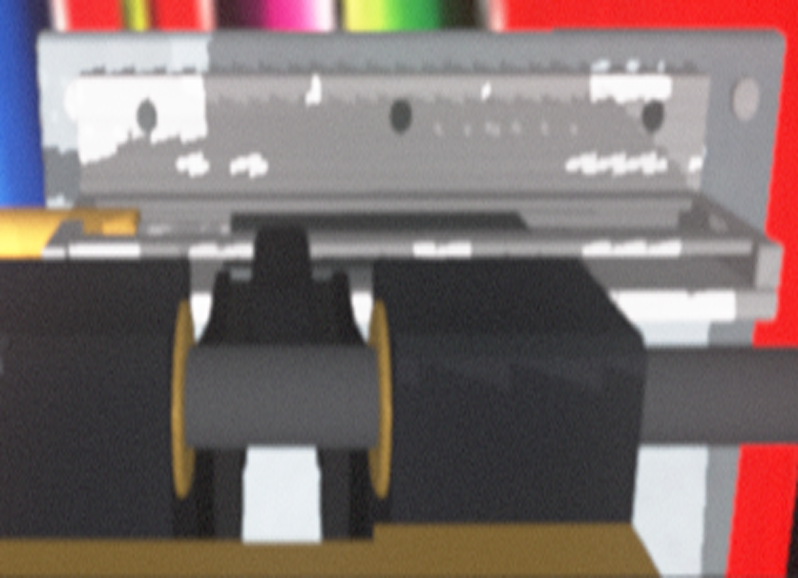

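View pics/t10.png

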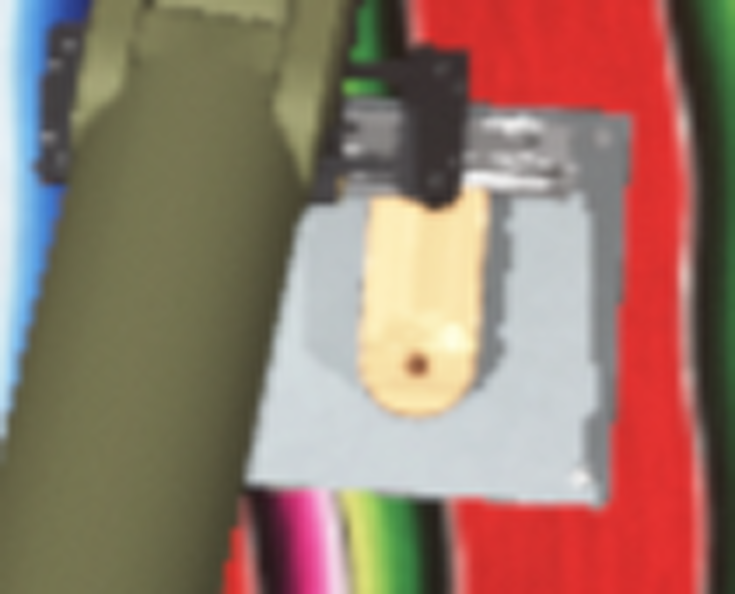

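```bash
python3 - <<'E'
from h import *
np.set_printoptions(precision=4,suppress=True)
th=np.radians(-4.12);Rj=np.array([[np.cos(th),-np.sin(th)],[np.sin(th),np.cos(th)]])
def jig(m,p,h): return onz(m,p,h)[:,:2]@Rj
m7=np.load('w7.npy',allow_pickle=True).item();m=np.load('w10.npy',allow_pickle=True).item()
z7=lambda p:np.array(p)/[2.3,3]+[59.5,59.5]; z=lambda p:np.array(p)/[2.1,3.4]+[139.5,159.5]
a=jig(m7,z7([(174,84),(395,84),(617,84)]),.012);b=jig(m,z([(147,117),(400,117),(653,117)]),.012)
ha=jig(m7,z7([(272,88),(318,88)]),.097);hb=jig(m,z([(257,230),(308,230)]),.097)
print(a,b,ha,hb,sep='\n')
print('travel',(hb-b[:2]).mean(0)-(ha-a[:2]).mean(0),(hb.mean(0)-ha.mean(0)))
s=ctrl.get_state();print(s['position'],s['qd'],s['time'])
E
```

```text
[[ 0.6324  0.0979]
 [ 0.632   0.0075]
 [ 0.632  -0.0829]]
[[ 0.6319  0.0973]
 [ 0.6317  0.0074]
 [ 0.6315 -0.0833]]
[[0.6203 0.0337]
 [0.6202 0.0199]]
[[0.6312 0.0554]
 [0.6312 0.0435]]
travel [0.0114 0.023 ] [0.011  0.0227]
[0.6099 0.0057 0.0756] [-0.0015 -0.0007 -0.0027  0.0001  0.0004 -0.0004 -0.0005] 15.9
```

```bash
python3 -m handwheel '[[0,0,0,0,0,0,1],[0,0,0,0,0,0,1],[0,0,0,0,0,0,1],[0,0,0,0,0,0,1]]'
python3 - <<'E'
from h import *
s=ctrl.get_state();print(s['position'],s['ft_force'],s['grip_width'],ctrl.close_job())
E
```

```text
time: 16.4
position: [0.6099, 0.0058, 0.0756]
tool_rot: [3.136, -0.118, 0.0]
ft_force: [0.3, -7.1, -0.7]
grip_width: 0.175
the job is handed in; nothing more can be done
[0.60990904 0.00575846 0.0756462 ] [ 0.33380229 -7.13070945 -0.69815975] 0.17451480779089631 None
```

I seated the plaque, let go of it, and handed the job in at 16.4 s with the gripper holding the shutter at about half travel. The hand-in reports no verdict, so the figures below are my own checks.

- **Plaque:** I lifted it, turned it about 94° clockwise, lowered it and pressed its square end against the fence to about 10 N before releasing. A wrist picture afterwards showed the end flush and parallel to the fence, with its middle within about 1 mm of the window's middle. It looked the same in the last scene and top pictures, after the shutter was moved.
- **Shutter:** I gripped the handle with 30 N and slid it along +y. Travel came out at 22.5 mm from the tool's motion and 23 mm from comparing pictures before and after. The sideways force was 7.1 N against an expected 7.5 N at half travel, and the reading was steady over the last rows. It was never moved past half travel.
- **Bystanders:** I kept the arm clear of the can, jar and tape roll at every step, but did not measure their positions at the end.
- **Disagreement:** In the last picture the visible edge of the handle measured 11 mm off in x. I put this down to seeing the foot of its back face; it does not affect the travel along y.

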